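# Photograph an order of soldering supplies and pack it

### The job

Photograph this order for the dispatch record, then pack it: lift the cover plate straight up and level off its two dowels, lay it flat and centred on the green mat, and set every item of the order (the flux jar, tip tin, wick reel and solder spool, as many as are there) the right way up on the white photo bed. With all of them on the bed, half-press the red shutter key to its first click and hold it there for a full second so that the camera focuses, then press it fully down and let it come up again. Finally set all the items the right way up on the floor of the blue tray, and leave everything else where it is.

Things in the scene. Friction and masses are not known exactly. Their poses are not given: they have to be found in the camera images.
- photo_bed: Fixed photo bed: white slab in a black rim, 124 (x) x 204 (y) x 8 mm high; origin at the centre of its underside. Two steel dowels of 8 mm diameter with bevelled tips stand on it at its own (x, y) = (-44, +83) and (+44, -83) mm, their tips 28 mm above the worktop. A small black camera on a post stands behind its rear edge at its own (+80, 0) mm: 26 x 56 mm, from 46 to 82 mm above the worktop (front at x = +67 mm, lens to +62 mm).
- bed_field (a point): Centre of the white upper face of the photo bed, 8 mm above the worktop; axes as the bed's. An item counts as on the bed when its origin lies within 48 mm in x and 90 mm in y of this point, standing on the white face and let go of.
- cover_plate: Loose dark steel cover plate, 116 (x) x 194 (y) x 6 mm, 0.25 kg, lying on the photo bed at the start with its two 9.8 mm holes over the dowels (the dowels stick out 14 mm above its upper face); axes as the bed's. Origin at the centre of its underside. An orange bar handle, 18 mm thick (x), 56 mm long (y), stands over its centre from 16 to 38 mm above the underside, on two short feet.
- cover_handle (a point): Centre of the cover plate's bar handle, 27 mm above the plate's underside; axes as the plate's.
- green_mat: Fixed green mat, 130 (x) x 210 (y) x 3 mm, origin at the centre of its underside. The cover plate's place: its centre within 35 mm of the mat's centre, either way round.
- tray: Fixed shallow open blue tray, outside 130 (x) x 210 (y) x 20 mm high, walls 4 mm thick; origin at the centre of its underside.
- tray_in (a point): Centre of the tray's inner floor; axes as the tray's.
- shutter_key: Fixed grey housing of the two-stage shutter key, 46 (x) x 58 (y) x 24 mm, with a black collar round the cap (26 mm high); origin at the centre of its underside.
- key_top (a point): Centre of the top of the round red key cap (32 mm across); 40 mm above the worktop when at rest, and it goes down with the cap.
- key_first (a joint): First stage of the key, travel in m of the red cap: 0 at rest, 0.005 at its stop, which is the first click (half-press: over 0.0038 with key_second still under 0.0015). Spring 1.2 N at rest to 2.7 N at the stop.
- key_second (a joint): Second stage of the key, further travel in m, along with the cap: 0 until the push exceeds about 7 N, 0.005 fully down at about 10 N (over 0.0038 counts as fully pressed). Both stages spring back when let go.
- flux_jar: Item: squat white jar, 38 mm across, 26 mm high; origin at the centre of its underside. Grasp across its diameter.
- tip_tin: Item: small round white tin, 34 mm across, 18 mm high; origin at the centre of its underside.
- wick_reel: Item: small flat yellow reel lying on its side, flange 42 mm across, 12 mm high, 0.25 kg; origin on its underside. The flange's axis stands at the reel's own (0, +7) mm, a short loose end (look only) points to its own -y.
- solder_spool: Item: spool standing on its flange, black with a blue top, 54 mm across, solid to 32 mm high, 0.25 kg; origin on its underside. Its axis stands at the spool's own (0, +4) mm.
- marker_black: Bystander: white marker with a black cap, 127 mm long. Leave alone.
- tape_roll: Bystander: brown tape roll, 67 mm across, 19 mm high. Leave alone.
- nipper_blue: Bystander: pliers with blue handles, 122 mm long. Leave alone.

How it is judged (in metres and radians):
On the way, in this order (a step that is already met when the one before it is completed fails the run):
1. the cover plate is lifted straight up and level, clear of the dowels (its underside over 30 mm above the bed's underside, within 15 mm of the bed's centre, tilted less than 0.12 rad) (z of cover_plate in the frame of photo_bed above 0.03 m and horizontal distance between cover_plate and photo_bed below 0.015 m and angle between cover_plate's own z axis and vertical below 0.12 rad), for 0.05 s.
2. the cover plate lies on the green mat and every item of the order stands, let go, on the photo bed (horizontal distance between cover_plate and green_mat below 0.035 m and height (world z) of cover_plate below 0.01 m and angle between cover_plate's own z axis and vertical below 0.06 rad and contact force between each of cover_plate, flux_jar, tip_tin, wick_reel, solder_spool and the fingers below 0.1 N and x of flux_jar in the frame of bed_field between -0.048 and 0.048 m and y of flux_jar in the frame of bed_field between -0.09 and 0.09 m and z of flux_jar in the frame of bed_field between -0.006 and 0.006 m and angle between each of flux_jar, tip_tin, wick_reel, solder_spool's own z axis and vertical below 0.15 rad and x of tip_tin in the frame of bed_field between -0.048 and 0.048 m and y of tip_tin in the frame of bed_field between -0.09 and 0.09 m and z of tip_tin in the frame of bed_field between -0.006 and 0.006 m and x of wick_reel in the frame of bed_field between -0.048 and 0.048 m and y of wick_reel in the frame of bed_field between -0.09 and 0.09 m and z of wick_reel in the frame of bed_field between -0.006 and 0.006 m and x of solder_spool in the frame of bed_field between -0.048 and 0.048 m and y of solder_spool in the frame of bed_field between -0.09 and 0.09 m and z of solder_spool in the frame of bed_field between -0.006 and 0.006 m), for 0.2 s.
3. with all of that in place the key is held half-pressed, at its first click, for 0.7 s (value of joint key_first above 0.0038 m and value of joint key_second below 0.0015 m and x of flux_jar in the frame of bed_field between -0.048 and 0.048 m and y of flux_jar in the frame of bed_field between -0.09 and 0.09 m and z of flux_jar in the frame of bed_field between -0.006 and 0.006 m and angle between each of flux_jar, tip_tin, wick_reel, solder_spool's own z axis and vertical below 0.15 rad and contact force between each of flux_jar, tip_tin, wick_reel, solder_spool and the fingers below 0.1 N and x of tip_tin in the frame of bed_field between -0.048 and 0.048 m and y of tip_tin in the frame of bed_field between -0.09 and 0.09 m and z of tip_tin in the frame of bed_field between -0.006 and 0.006 m and x of wick_reel in the frame of bed_field between -0.048 and 0.048 m and y of wick_reel in the frame of bed_field between -0.09 and 0.09 m and z of wick_reel in the frame of bed_field between -0.006 and 0.006 m and x of solder_spool in the frame of bed_field between -0.048 and 0.048 m and y of solder_spool in the frame of bed_field between -0.09 and 0.09 m and z of solder_spool in the frame of bed_field between -0.006 and 0.006 m), for 0.7 s.
4. then, with the items still on the bed, it is pressed fully down (value of joint each of key_first, key_second above 0.0038 m and x of flux_jar in the frame of bed_field between -0.048 and 0.048 m and y of flux_jar in the frame of bed_field between -0.09 and 0.09 m and z of flux_jar in the frame of bed_field between -0.006 and 0.006 m and angle between each of flux_jar, tip_tin, wick_reel, solder_spool's own z axis and vertical below 0.15 rad and contact force between each of flux_jar, tip_tin, wick_reel, solder_spool and the fingers below 0.1 N and x of tip_tin in the frame of bed_field between -0.048 and 0.048 m and y of tip_tin in the frame of bed_field between -0.09 and 0.09 m and z of tip_tin in the frame of bed_field between -0.006 and 0.006 m and x of wick_reel in the frame of bed_field between -0.048 and 0.048 m and y of wick_reel in the frame of bed_field between -0.09 and 0.09 m and z of wick_reel in the frame of bed_field between -0.006 and 0.006 m and x of solder_spool in the frame of bed_field between -0.048 and 0.048 m and y of solder_spool in the frame of bed_field between -0.09 and 0.09 m and z of solder_spool in the frame of bed_field between -0.006 and 0.006 m), for 0.05 s.
At the end, for the whole second after the job is handed in: Every item of the order stands upright (within 0.15 rad) and at rest on the tray's floor, its origin inside the walls; the cover plate lies flat on the green mat, its centre within 35 mm of the mat's; the shutter key is up (x of flux_jar in the frame of tray between -0.062 and 0.062 m and y of flux_jar in the frame of tray between -0.101 and 0.101 m and z of each of flux_jar, tip_tin, wick_reel, solder_spool in the frame of tray below 0.015 m and angle between each of flux_jar, tip_tin, wick_reel, solder_spool's own z axis and vertical below 0.15 rad and linear speed of each of flux_jar, tip_tin, wick_reel, solder_spool below 0.02 m/s and x of tip_tin in the frame of tray between -0.062 and 0.062 m and y of tip_tin in the frame of tray between -0.101 and 0.101 m and x of wick_reel in the frame of tray between -0.062 and 0.062 m and y of wick_reel in the frame of tray between -0.101 and 0.101 m and x of solder_spool in the frame of tray between -0.062 and 0.062 m and y of solder_spool in the frame of tray between -0.101 and 0.101 m and horizontal distance between cover_plate and green_mat below 0.035 m and height (world z) of cover_plate below 0.01 m and angle between cover_plate's own z axis and vertical below 0.06 rad and contact force between cover_plate and the fingers below 0.1 N and value of joint each of key_first, key_second below 0.001 m); the robot touches nothing.
It fails at once if a bystander (marker, tape roll, pliers) is moved more than 30 mm (distance of any of marker_black, tape_roll, nipper_blue from where it was at the start of the episode above 0.03 m).
Of flux_jar, tip_tin, wick_reel, solder_spool only 2 to 3 are there at a start; the rules pass over those that are not, and their reading is None.
At some moment in a run one of flux_jar, tip_tin, wick_reel, solder_spool may be knocked a few centimetres aside while the robot is not near it.
Once in a run the grip may slacken for a moment while it holds something.
It also fails if it takes over 210 s, if anything falls off the work surface, if the arm or the gripper's body presses on something with over 40 N, if the wrist force passes 120 N, or if a joint passes its speed limit or range.

### The arm

A 6-joint arm with a two-finger parallel gripper is mounted at the origin on the work surface; the furniture and walls round the work are solid. World frame = base frame: x ahead of the robot, y to its left, z up, the work surface at z = 0. Lengths are in mm, angles in rad, forces in N, time in s.
With the tool pointing down it reaches from about 300 to 775 mm from the base axis. Payload 14.6 kg.
Tool frame: the origin (TCP) lies between the finger pads; the fingertips stand 25 mm ahead of it and the grasp point (between the pads) lies 6 mm ahead of it; z points along the fingers, y is the line along which they close (so a half turn about z gives the same grasp; the last joint's range is limited). The gripper opens to 94 mm and grips with 3 to 60 N. Pads are 16 mm wide; open, the fingers measure 119 mm over their backs; the gripper's body (75 mm by 177 mm) begins 78 mm behind the grasp point.
Start: joints at [-1.336, 0.3, 1.521, -0, 1.321, -0.067], TCP at [163.475, -525.134, 205.346] pointing down, gripper open.
Joint ranges: [-3.03, 3.03], [-0.79, 2.21], [0.23, 2.52], [-1.04, 4.18], [0, 3.07], [-2.55, 2.55]. Speed limits (rad/s): [2.22, 2.22, 2.57, 3.14, 3.14, 3.14].

### API

Orientations are given as [roll, pitch, yaw] about the fixed x, y, z axes, in that order (R = Rz(yaw) Ry(pitch) Rx(roll)).
In Python, from cell import manip gives the robot as it stands. The module is installed in compiled form; this text tells all that it offers.
- The arm moves only by the tool step_arm, never from a script. Its argument "series" is one flat list of numbers, 5 for each row, row after row: the shift along the world's x, y, z in mm, then the turn about the world's z in rad, then the closure, from 0 (fully open) to 1 (shut). In form: [dx, dy, dz, spin, jaw, dx, dy, dz, spin, jaw, ...]. A call has 1 to 20 rows; each row shifts and turns the commanded pose from where the row before left it; what a row does not reach is not made up. A row lasts 1/8 s, in which the tool goes at most 62.5 mm and 10.7 degrees, less where a joint would pass 70% of its speed; a pose out of reach is approached as far as the arm can. A call is refused whole if a number of a shift passes 62.5 or a number of a turn 0.188, either way. A call with a gripper value outside its range is refused whole. The fingers move at their own pace and stop on an object; "squeeze" is the grip in N (left out, the last holds). Time passes only in rows, so rows that do not move let the fingers close. It gives the time, the measured TCP pose, the force, the opening and the grip force at its end, in the units of the state.
- manip.read_state(): the state, without advancing time (a new reading comes with each control period).
- manip.camera(name): name is "scene" or "side" or "wrist"; returns (picture, depth): 400x640x3 uint8, blue, green, red; 400x640 float32, mm along the optical axis (not along the pixel's ray), 0 where there is no reading.
- manip.camera_info(name): a dict with "fovy" (degrees; the focal length in pixels is half the picture's height over the tangent of half this angle, whatever the lens; pixels are square), "cx", "cy" (the principal point, pixels), "k1" (the pictures are not rectified: a ray, as slopes to the right and down, at radius r is drawn at 1 + k1 r^2 times it, then the intrinsics apply), "eye" and "orientation" of the camera in the world. Camera axes: x right, y down, z forward; pixel columns grow to the right and rows downward; lengths in mm; the calibration is good to about 2 mm. A picture is of the moment at which its call begins: read the wrist's pose just before it. camera_info takes no time and is no camera call; for the wrist camera it gives the pose at the moment of the call.
- manip.sign_off(): hands the job in; it is judged then, once.
The state is a dict: "clock": time; "joints": joint angles; "qd": joint speeds; "effort": joint torques, N m; "eef_pos": TCP position; "eef_rot": TCP orientation; "wrist_force": force on the tool from outside, world axes, zero at the start; "moment": the same for the moment, N m; "finger_gap": finger opening in mm; "finger_force": force on a finger pad.
Only numpy, scipy, OpenCV 4.12 (cv2) and the standard library are available. Lean on these libraries where they do the work, as an engineer would, in place of code of your own. Each camera call takes 0.05 s, during which the arm holds its last target. There are 200 camera calls.

## Working session

There is one attempt and no reset: what is moved stays moved. The work goes in short steps, Python scripts to look and compute and a tool call to move; the robot and the scene stay as the last step left them, time stands still between calls to the robot, and variables do not carry over. Pictures are saved under pics/ and viewed, at most 14 in all, crops included, and the job is handed in when it is done.

Besides the shell and the picture viewer there is one more tool, called after "Call:" in YAML: its name, and indented under it one key for each argument. step_arm: Moves the arm, as the interface text tells. Its arguments: {"type":"object","properties":{"series":{"type":"array"},"squeeze":{"type":"number"}},"required":["series"]}

```bash
mkdir -p pics; cat > h.py <<'E'
import numpy as np, cv2
from cell import manip
from scipy.spatial.transform import Rotation as R
def info(n):
    i=manip.camera_info(n); return i
def K(i):
    f=200/np.tan(np.radians(i['fovy'])/2); return f
def rot(i):
    o=np.array(i['orientation'],float)
    return o if o.shape==(3,3) else (R.from_euler('xyz',o).as_matrix() if o.size==3 else None)
def rays(i,uv):
    uv=np.atleast_2d(np.array(uv,float)); f=K(i)
    d=(uv-[i['cx'],i['cy']])/f; s=d.copy()
    for _ in range(20): s=d/(1+i['k1']*(s**2).sum(1,keepdims=True))
    return np.c_[s,np.ones(len(s))]
def onplane(i,uv,z):
    r=rays(i,uv)@rot(i).T; e=np.array(i['eye'],float)
    return e+r*((z-e[2])/r[:,2])[:,None]
def bydepth(i,uv,dep):
    return np.array(i['eye'])+(rays(i,uv)*np.reshape(dep,(-1,1)))@rot(i).T
def snap(n,name):
    i=info(n); p,d=manip.camera(n); cv2.imwrite(f'pics/{name}.png',p); np.savez(f'pics/{name}.npz',p=p,d=d,i=np.array([i],object)); return i,p,d
def load(name):
    z=np.load(f'pics/{name}.npz',allow_pickle=True); return z['i'][0],z['p'],z['d']
def cloud(i,d):
    v,u=np.mgrid[0:400,0:640]; return bydepth(i,np.c_[u.ravel(),v.ravel()],d.ravel()).reshape(400,640,3)
E
python3 -c "
from h import *
for n in ('scene','side'):
  i,p,d=snap(n,n+'0'); print(i)
print(info('wrist')); print(manip.read_state())"
```

```text
{'fovy': 42.67919329083493, 'cx': 318.37489286857215, 'cy': 201.10629443087134, 'k1': -0.0752981630469715, 'eye': array([ -564.0161175 , -1206.26815018,  1193.38609657]), 'orientation': array([-2.23568688,  0.01185755, -0.75613823])}
{'fovy': 43.67941170852309, 'cx': 320.4321019038564, 'cy': 198.50783262872113, 'k1': 0.0460894134046461, 'eye': array([  271.99235906, -1546.67804693,  1240.80824813]), 'orientation': array([-2.26029338,  0.0093481 , -0.12533802])}
{'fovy': 64.39652715950035, 'cx': 320.5186401805805, 'cy': 203.80489328165604, 'k1': -0.00201888988453359, 'eye': array([ 235.16507961, -502.03600565,  384.41925614]), 'orientation': array([ 2.87965431e+00,  1.02703525e-03, -1.26899013e+00])}
{'clock': 0.1, 'joints': array([-1.33563569e+00,  3.00388511e-01,  1.52150595e+00, -1.04512766e-05,
        1.32070788e+00, -6.66251339e-02]), 'qd': array([-0.0010208 , -0.00110606, -0.00087681,  0.00102427, -0.00131556,
       -0.00010849]), 'effort': array([ 1.93293331e-04, -5.32643867e+01, -3.53285015e+01,  7.09580421e-02,
        2.34709057e-02, -4.47587115e-05]), 'eef_pos': array([ 163.4012082 , -524.92303224,  204.86341821]), 'eef_rot': array([-3.14058454e+00, -5.71193491e-05,  3.01788329e-01]), 'wrist_force': array([ 1.46290529, -0.76659771,  0.08313704]), 'moment': array([-0.04107377,  0.00140942,  0.0140729 ]), 'finger_force': 0.0, 'finger_gap': 94.20116516931996}
```

View pics/scene0.png

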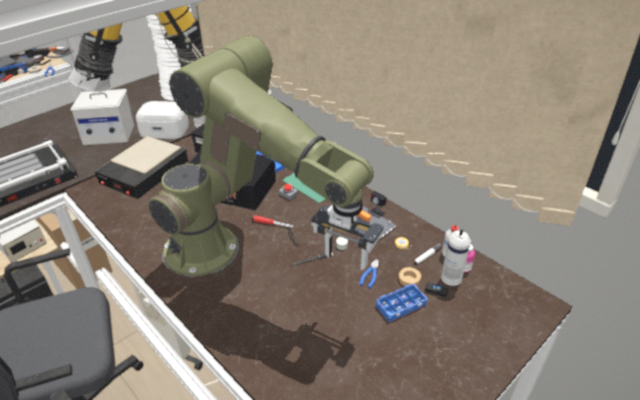

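View pics/side0.png

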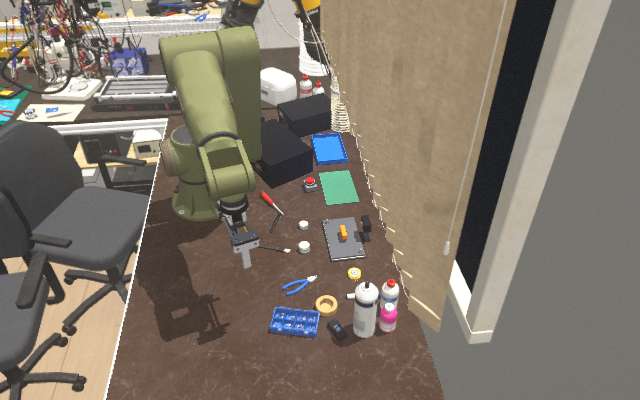

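The side view shows the plate (344,238) with its orange handle (343,232), camera post (366,222), mat (338,187), tray (329,148) and key (310,184). Two white cylinders stand at (304,225) and (304,246), and the yellow reel is at (354,273). The pliers, tape and marker lie at the front, and there is no spool.

```bash
cat > m.py <<'E'
from h import *
i,p,d=load('side0'); h=cv2.cvtColor(p,cv2.COLOR_BGR2HSV)
def m(lo,hi,box):
    k=cv2.inRange(h,lo,hi); z=np.zeros_like(k); x0,y0,x1,y1=box; z[y0:y1,x0:x1]=k[y0:y1,x0:x1]
    c=max(cv2.findContours(z,0,1)[0],key=cv2.contourArea); return c
def rep(n,c,z):
    # rectangle fit on plane points
    P=onplane(i,c.reshape(-1,2),z)[:,:2].astype(np.float32); r=cv2.minAreaRect(P); print(n,np.round(r[0]),np.round(r[1]),round(r[2],1))
rep('mat',m((40,60,60),(90,255,255),(300,160,380,210)),3)
rep('tray',m((95,120,60),(125,255,255),(300,125,360,170)),20)
rep('handle',m((5,150,120),(20,255,255),(330,215,360,245)),45)
rep('reel',m((20,100,100),(35,255,255),(340,260,370,285)),12)
rep('key',m((0,150,100),(8,255,255),(298,172,322,195)),40)
rep('w1',m((0,0,150),(180,60,255),(295,217,315,233)),18)
rep('w2',m((0,0,150),(180,60,255),(295,236,315,256)),26)
C=cloud(i,d)
for u,v in [(304,224),(304,244),(344,238),(343,229),(310,181),(338,187),(329,148),(366,220)]: print((u,v),np.round(C[v,u]))
i2,p2,d2=load('scene0')
E
python3 m.py
python3 -c "
from h import *
p=load('side0')[1]; cv2.imwrite('pics/c1.png',cv2.resize(p[120:350,230:420],None,fx=3,fy=2.6*1,interpolation=2))"
```

```text
mat [526.  11.] [129. 211.] 1.6
tray [525. 267.] [134. 237.] 1.3
handle [ 496. -298.] [17. 71.] 2.2
reel [ 517. -467.] [50. 21.] 63.3
key [415.  27.] [26. 28.] 82.1
w1 [ 368. -210.] [32. 47.] 13.1
w2 [ 355. -332.] [54. 38.] 83.8
(304, 224) [ 369. -214.   22.]
(304, 244) [ 358. -319.   25.]
(344, 238) [ 498. -317.   34.]
(343, 229) [ 501. -277.   39.]
(310, 181) [416.  19.  35.]
(338, 187) [527.   7.   2.]
(329, 148) [529. 283.   7.]
(366, 220) [ 579. -289.   82.]
```

View pics/c1.png

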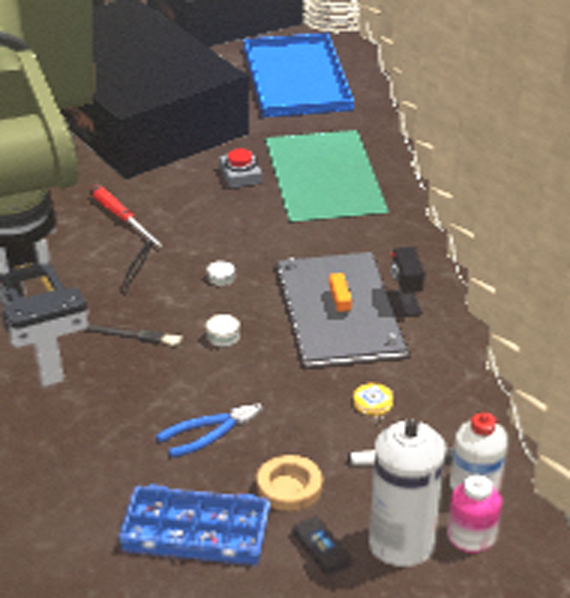

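The crop confirms three items: jar, tin and reel. A black box stands left of the tray, and bottles stand front right beyond the marker. I'll move above the plate for a closer wrist look.

Call:
step_arm:
  series: [40,30,20,0.18,0,48,33,20,0.18,0,48,33,20,0.18,0,48,33,20,0.18,0,48,33,20,0.18,0,48,33,0,0.18,0,48,33,0,0.18,0,0,0,0,0.009,0,0,0,0,0,0]
  squeeze: 30

```text
clock: 1.23
eef_pos: [491.1, -297.3, 305.0]
eef_rot: [-3.141, -0.0, 1.57]
wrist_force: [-0.6, -0.2, 1.3]
finger_gap: 94.0
finger_force: 0.0
```

```bash
python3 -c "
from h import *
i,p,d=snap('wrist','w1'); print(i['eye'],i['orientation']); s=manip.read_state(); print(s['eef_pos'],s['eef_rot'],s['joints'])
i,p,d=load('side0');C=cloud(i,d)
for u,v in [(270,140),(290,150),(308,160),(310,150),(290,165),(300,100),(365,300),(366,340)]: print((u,v),np.round(C[v,u]))"
```

```text
[ 491.28680952 -221.45394551  484.55881845] [ 2.87994972e+00  8.70949316e-04 -9.58021866e-04]
[ 490.81189495 -297.71347066  305.22756385] [-3.14121528e+00 -7.52223199e-05  1.56875367e+00] [-6.08967553e-01  3.02618151e-01  1.28889558e+00 -1.53474763e-04
  1.55043180e+00 -6.06921758e-01]
(270, 140) [273. 208. 120.]
(290, 150) [349. 132. 114.]
(308, 160) [419. 116.  69.]
(310, 150) [429. 119. 115.]
(290, 165) [343.  74.  81.]
(300, 100) [430. 561. 102.]
(365, 300) [ 490. -699.  168.]
(366, 340) [ 498. -712.    3.]
```

View pics/w1.png

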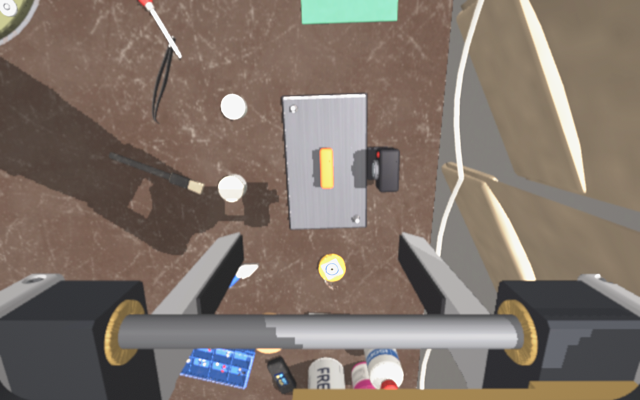

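The wrist view shows the plate from (283,95) to (367,228), handle (326,168), dowels at (293,109) and (356,219), and the camera at (387,170). The tin is at (233,106), the jar at (232,187), the reel at (331,268) and the mat's edge is at the top.

```bash
cat > w.py <<'E'
from h import *
i,p,d=load('w1'); h=cv2.cvtColor(p,cv2.COLOR_BGR2HSV); C=cloud(i,d)
def m(lo,hi,box):
    k=cv2.inRange(h,lo,hi); z=np.zeros_like(k); x0,y0,x1,y1=box; z[y0:y1,x0:x1]=k[y0:y1,x0:x1]
    return max(cv2.findContours(z,0,1)[0],key=cv2.contourArea)
def rep(n,c,z):
    P=onplane(i,c.reshape(-1,2),z)[:,:2].astype(np.float32); r=cv2.minAreaRect(P); ci=cv2.minEnclosingCircle(P); print(n,np.round(r[0],1),np.round(r[1]),round(r[2],1),'circ',np.round(ci[0],1),round(ci[1],1))
rep('handle',m((5,150,120),(22,255,255),(315,140,340,195)),46)
rep('w1',m((0,0,150),(180,60,255),(218,90,250,125)),18)
rep('w2',m((0,0,150),(180,60,255),(214,170,250,206)),26)
rep('reel',m((18,100,100),(38,255,255),(310,250,350,290)),12)
# plate by depth height
Z=C[...,2]; k=((Z>10)&(Z<22)).astype(np.uint8)*255; z=np.zeros_like(k); z[85:240,270:375]=k[85:240,270:375]
rep('plate',max(cv2.findContours(z,0,1)[0],key=cv2.contourArea),14)
print('dowels',onplane(i,[(293,109),(356,219)],28)[:,:2])
for u,v in [(233,106),(232,187),(331,268),(326,168),(325,120),(387,170),(470,150),(540,90),(480,60),(446,150),(459,200),(240,270)]: print((u,v),np.round(C[v,u]))
i,p,d=load('side0'); C=cloud(i,d)
for v in (100,120,140,160,180,200,220):
  print(v,[tuple(np.round(C[v,u]).astype(int)) for u in (345,355,365,375,385)])
E
python3 w.py
```

```text
handle [ 491.1 -285.2] [52.  8.] 82.4 circ [ 494.9 -285.8] 26.0
w1 [ 367.9 -204.1] [36. 36.] 42.2 circ [ 368.5 -204.7] 19.1
w2 [ 360.2 -318.8] [44. 39.] 43.1 circ [ 359.8 -319. ] 23.1
reel [ 508.6 -455.6] [48. 44.] 90.0 circ [ 508.2 -455.2] 25.2
plate [ 498.9 -287.7] [116. 195.] 1.8 circ [ 497.9 -288.1] 112.2
dowels [[ 452.97241368 -208.40970219]
 [ 544.23056213 -367.46093555]]
(233, 106) [ 368. -204.   18.]
(232, 187) [ 360. -319.   25.]
(331, 268) [ 508. -457.   11.]
(326, 168) [ 498. -287.   47.]
(325, 120) [ 497. -223.   14.]
(387, 170) [ 576. -285.   83.]
(470, 150) [ 680. -260.   79.]
(540, 90) [ 573. -211.  360.]
(480, 60) [ 564. -196.  327.]
(446, 150) [ 680. -267.    1.]
(459, 200) [ 563. -262.  326.]
(240, 270) [ 358. -461.    9.]
100 [(np.int64(555), np.int64(54), np.int64(364)), (np.int64(559), np.int64(-111), np.int64(451)), (np.int64(560), np.int64(-254), np.int64(528)), (np.int64(553), np.int64(-407), np.int64(610)), (np.int64(558), np.int64(-487), np.int64(653))]
120 [(np.int64(642), np.int64(529), np.int64(-4)), (np.int64(562), np.int64(-111), np.int64(377)), (np.int
[... 624 characters left out ...]
.int64(563), np.int64(51), np.int64(1)), (np.int64(604), np.int64(48), np.int64(-1)), (np.int64(644), np.int64(40), np.int64(0)), (np.int64(549), np.int64(-483), np.int64(407)), (np.int64(558), np.int64(-549), np.int64(455))]
200 [(np.int64(542), np.int64(-77), np.int64(2)), (np.int64(578), np.int64(-90), np.int64(9)), (np.int64(619), np.int64(-87), np.int64(2)), (np.int64(551), np.int64(-493), np.int64(343)), (np.int64(562), np.int64(-553), np.int64(392))]
220 [(np.int64(520), np.int64(-209), np.int64(19)), (np.int64(559), np.int64(-198), np.int64(4)), (np.int64(575), np.int64(-288), np.int64(82)), (np.int64(633), np.int64(-206), np.int64(2)), (np.int64(565), np.int64(-561), np.int64(326))]
```

Call:
step_arm:
  series: [7,9.5,-20,0.033,0.5,0,0,-45,0,0.5,0,0,-45,0,0.5,0,0,-45,0,0.5,0,0,-45,0,0.5,0,0,0,0,0.5,0,0,0,0,0.5]

```text
clock: 2.15
eef_pos: [498.8, -288.7, 107.5]
eef_rot: [3.14, 0.001, 1.602]
wrist_force: [0.3, -0.0, 0.6]
finger_gap: 47.2
finger_force: 0.0
```

```bash
python3 -c "
from h import *
i,p,d=snap('wrist','w2'); s=manip.read_state(); print(s['eef_pos'],s['eef_rot'],s['finger_gap'],i['eye'])
h=cv2.cvtColor(p,cv2.COLOR_BGR2HSV)
k=cv2.inRange(h,(5,120,80),(24,255,255))
for c in cv2.findContours(k,0,1)[0]:
  if cv2.contourArea(c)>150:
    P=onplane(i,c.reshape(-1,2),46)[:,:2].astype(np.float32); print(cv2.boundingRect(c),cv2.minAreaRect(P))
"
```

```text
[ 499.02686267 -288.63594084  107.725077  ] [3.13897396e+00 1.87280806e-03 1.60269521e+00] 47.04115610170746 [ 495.98034347 -212.58835968  286.9140086 ]
(180, 382, 361, 18) ((541.7058715820312, -457.0979309082031), (339.77099609375, 19.727508544921875), 1.6787647008895874)
(412, 301, 21, 64) ((592.2921142578125, -393.2059020996094), (15.636748313903809, 66.55860137939453), 9.939252853393555)
(209, 301, 21, 64) ((412.036376953125, -398.6813049316406), (66.40859985351562, 14.999858856201172), 82.66962432861328)
(310, 179, 22, 70) ((498.7430114746094, -286.2779235839844), (17.072439193725586, 57.12769317626953), 1.7666771411895752)
```

View pics/w2.png

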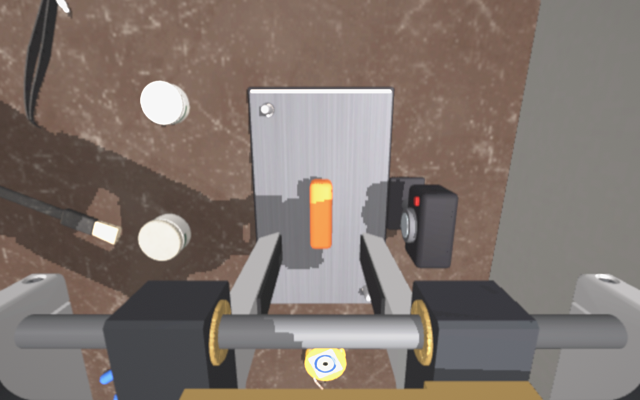

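The view shows the handle (320,214) centred between the half-closed fingers, with the camera clear of them at right (430,225). Next I descend and grip.

Call:
step_arm:
  series: [0,1.5,-30,0,0.5,0,0,-20,0,0.5,0,0,-13,0,0.5,0,0,0,0,0.6,0,0,0,0,0.8,0,0,0,0,1,0,0,0,0,1,0,0,0,0,1,0,0,0,0,1]
  squeeze: 45

```text
clock: 3.32
eef_pos: [498.8, -286.4, 43.1]
eef_rot: [3.141, 0.001, 1.604]
wrist_force: [-0.6, -0.3, 6.5]
finger_gap: 16.4
finger_force: 45.0
```

Call:
step_arm:
  series: [0,0,5,0,1,0,0,6,0,1,0,0,8,0,1,0,0,8,0,1,0,0,8,0,1,0,0,8,0,1,0,0,8,0,1,0,0,0,0,1,0,0,0,0,1]

```text
clock: 4.45
eef_pos: [498.3, -286.0, 93.1]
eef_rot: [-3.141, -0.0, 1.604]
wrist_force: [-0.4, 0.2, -3.0]
finger_gap: 16.7
finger_force: 45.0
```

```bash
python3 -c "
from h import *
i,p,d=snap('side','s2');C=cloud(i,d); s=manip.read_state(); print(s['finger_gap'],s['finger_force'],s['wrist_force'])
cv2.imwrite('pics/c2.png',cv2.resize(p[120:320,230:430],None,fx=3,fy=3))"
```

```text
16.660523254658102 44.99830484390259 [-0.08633235  0.4880829  -2.28904377]
```

View pics/c2.png

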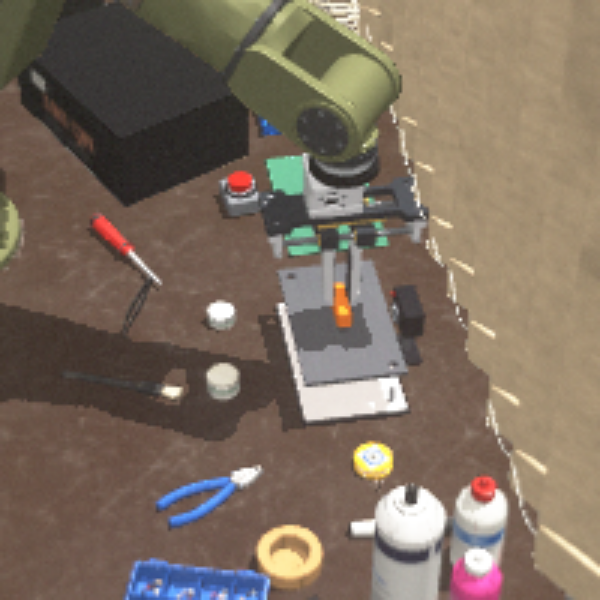

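The plate hangs level over the bed, clear of the dowels. I'll carry it higher past the camera to the mat.

Call:
step_arm:
  series: [-5,0,15,0,1,-3,0,20,0,1,0,5,15,0,1,0,15,0,0,1,0,25,0,0,1,0,30,0,0,1,0,30,0,0,1,0,30,0,0,1,4,30,0,0,1,6,30,0,0,1,6,30,-10,0,1,6,30,-15,0,1,6,25,-20,0,1,0,15,-15,0,1,0,0,-15,0,1,0,0,0,0,1,0,0,0,0,1]

```text
clock: 6.62
eef_pos: [518.7, 8.2, 68.8]
eef_rot: [3.141, 0.0, 1.603]
wrist_force: [0.1, -1.2, -2.3]
finger_gap: 17.1
finger_force: 45.0
```

```bash
python3 -c "
from h import *
i,p,d=snap('wrist','w3'); s=manip.read_state(); print(s['eef_pos'],s['eef_rot'],s['wrist_force'],s['finger_gap']);C=cloud(i,d);Z=C[...,2]
h=cv2.cvtColor(p,cv2.COLOR_BGR2HSV)
for c in cv2.findContours(cv2.inRange(h,(40,60,60),(90,255,255)),0,1)[0]:
  if cv2.contourArea(c)>150:
    P=onplane(i,c.reshape(-1,2),3)[:,:2]; print('mat',P.min(0),P.max(0),cv2.minAreaRect(P.astype(np.float32)))
k=((C[...,1]<s['eef_pos'][1]+150)&(Z>15)&(Z<60)&(abs(C[...,0]-s['eef_pos'][0])<75)&(C[...,1]>s['eef_pos'][1]-30))
print('plate',C[k].min(0),C[k].max(0)); print(np.percentile(Z[k],[5,50,95]))
"
```

```text
[518.79294985   8.24889724  68.97071428] [3.14058153e+00 1.21151982e-04 1.60291288e+00] [-0.23097178 -0.17944002 -1.36729045] 16.451308199682593
mat [459.18768517 -47.89591587] [593.10364    117.43728705] ((526.3031005859375, 32.763572692871094), (129.36749267578125, 165.35414123535156), 1.844767451286316)
plate [457.46174372 -21.74447754  33.86706958] [577.31496587 104.88562773  59.98704968]
[38.92998971 40.00943537 41.12889756]
```

View pics/w3.png

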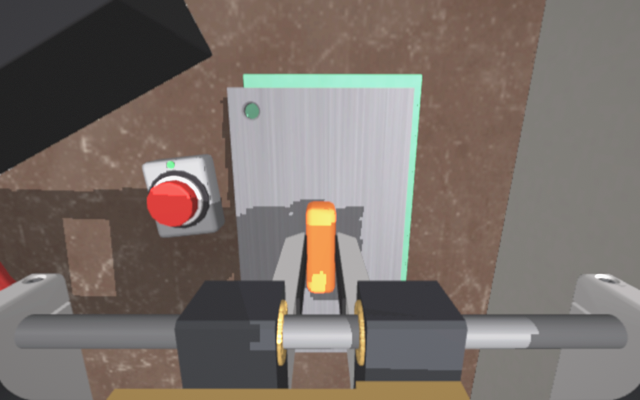

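The plate is level over the mat, its green edge showing evenly, and the key cap is at (172,203). Lower and release.

Call:
step_arm:
  series: [3,2,-12,0,1,2,2,-10,0,1,0,0,-5,0,1,0,0,-3,0,1,0,0,-1,0,1,0,0,0,0,1,0,0,0,0,0.5,0,0,0,0,0.5,0,0,0,0,0.5]

```text
clock: 7.8
eef_pos: [523.6, 12.8, 37.4]
eef_rot: [3.141, 0.0, 1.604]
wrist_force: [-0.9, -1.0, -0.8]
finger_gap: 43.3
finger_force: 0.0
```

```bash
python3 -c "
from h import *
i,p,d=snap('wrist','w4'); s=manip.read_state(); print(s['eef_pos'],s['wrist_force'],s['finger_gap'],s['finger_force']);C=cloud(i,d);Z=C[...,2]
e=s['eef_pos'];k=((Z>4)&(Z<22)&(abs(C[...,0]-e[0])<75)&(C[...,1]>e[1]+25)&(C[...,1]<e[1]+100)); print(C[k].min(0),C[k].max(0),np.percentile(Z[k],[5,50,95]))
h=cv2.cvtColor(p,cv2.COLOR_BGR2HSV)
k=cv2.inRange(h,(0,150,80),(8,255,255))|cv2.inRange(h,(173,150,80),(180,255,255)); k[:,300:]=0
c=max(cv2.findContours(k,0,1)[0],key=cv2.contourArea); P=onplane(i,c.reshape(-1,2),40)[:,:2].astype(np.float32); print('key',cv2.boundingRect(c),cv2.minEnclosingCircle(P))
i,p,d=load('w3'); h=cv2.cvtColor(p,cv2.COLOR_BGR2HSV);C=cloud(i,d)
k=cv2.inRange(h,(0,150,80),(8,255,255))|cv2.inRange(h,(173,150,80),(180,255,255)); k[:,300:]=0;k[240:]=0
k[abs(C[...,2]-40)>4]=0
c=max(cv2.findContours(k,0,1)[0],key=cv2.contourArea); P=onplane(i,c.reshape(-1,2),40)[:,:2].astype(np.float32); print('key3',cv2.boundingRect(c),cv2.minEnclosingCircle(P))
"
```

```text
[523.54943069  12.84447776  37.36455341] [ 0.04701952 -0.20461327 -0.23997339] 45.36647378502252 0.0
[460.31969014  37.85406895   4.00158586] [589.95451526 112.82365502  11.75016237] [ 7.92711456  9.15478663 10.24197365]
key (111, 198, 60, 52) ((417.4803466796875, 25.70707893371582), 18.230737686157227)
key3 (147, 181, 48, 45) ((415.91839599609375, 25.381690979003906), 16.462404251098633)
```

The plate lies flat on the mat at about (523,13). Next is the tin.

Call:
step_arm:
  series: [0,0,20,0,0.5,0,0,40,0,0.4,0,0,40,0,0.4,-20,-30,0,0,0.4,-35,-45,0,0,0.4,-35,-45,0,0,0.4,-35,-45,-10,0,0.4,-30,-40,-10,0,0.4,0,-12,-10,0,0.4,0,0,0,0,0.4,0,0,0,0,0.4]

```text
clock: 9.22
eef_pos: [369.1, -203.4, 107.5]
eef_rot: [3.142, -0.0, 1.605]
wrist_force: [-0.2, -0.5, -0.0]
finger_gap: 56.3
finger_force: 0.0
```

```bash
cat > q.py <<'E'
from h import *
import sys
def blobs(name,rng,z,cam='wrist',amin=300,zr=None):
    i,p,d=snap(cam,name); s=manip.read_state(); print(np.round(s['eef_pos'],1),round(s['eef_rot'][2],3),s['finger_gap'])
    h=cv2.cvtColor(p,cv2.COLOR_BGR2HSV); Z=cloud(i,d)[...,2]
    for lo,hi in rng:
        k=cv2.inRange(h,lo,hi)
        if zr: k[(Z<zr[0])|(Z>zr[1])]=0
        for c in cv2.findContours(k,0,1)[0]:
            if cv2.contourArea(c)>amin:
                P=onplane(i,c.reshape(-1,2),z)[:,:2].astype(np.float32); r=cv2.minEnclosingCircle(P); m=cv2.minAreaRect(P)
                print(cv2.boundingRect(c),'circ',np.round(r[0],1),round(r[1],1),'rect',np.round(m[0],1),np.round(m[1],1))
E
python3 -c "
from q import *
blobs('w5',[((0,0,140),(180,70,255))],18,zr=(13,23))"
```

```text
[ 369.2 -203.4  107.6] 1.605 56.302048034515806
(301, 190, 36, 36) circ [ 367.4 -203.5] 16.3 rect [ 367.3 -203.3] [30.9 32. ]
```

Call:
step_arm:
  series: [-1.5,0,-30,0,0.4,0,0,-30,0,0.4,0,0,-20,0,0.4,0,0,0,0,0.4,0,0,0,0,0.7,0,0,0,0,1,0,0,0,0,1,0,0,0,0,1,0,0,0,0,1]
  squeeze: 20

```text
clock: 10.4
eef_pos: [367.0, -204.2, 27.4]
eef_rot: [3.141, 0.0, 1.604]
wrist_force: [-0.6, -0.3, 0.0]
finger_gap: 10.2
finger_force: 0.0
```

```bash
python3 -c "
from q import *
blobs('w6',[((0,0,140),(180,70,255))],18,zr=(11,25))"
```

```text
[ 367.  -204.2   27.4] 1.604 5.618131498884363
(298, 217, 46, 48) circ [ 365.9 -203.6] 16.2 rect [ 364.6 -203.1] [31.  25.8]
(133, 7, 79, 127) circ [ 282.4 -107. ] 36.3 rect [ 282.5 -106.9] [ 7.4 72.6]
```

View pics/w6.png

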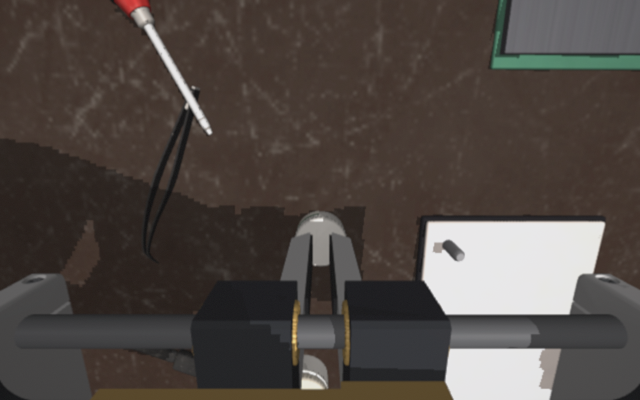

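The fingers have closed to 5.6 mm with the tin showing at (321,235) just ahead of them, so the grasp missed. I'll work out where the tin really is.

```bash
python3 -c "
from h import *
i,p,d=load('w6');C=cloud(i,d)
for v in range(205,275,5): print(v,[(*np.round(C[v,u]).astype(int).tolist(),int(p[v,u].mean())) for u in (300,310,320,330,340)])
i,p,d=load('w5');C=cloud(i,d);print(i['eye'],i['orientation'])
for v in range(180,240,6): print(v,[(*np.round(C[v,u]).astype(int).tolist(),int(p[v,u].mean())) for u in (300,310,320,330,340)])
"
```

```text
205 [(352, -185, 0, 56), (359, -185, 1, 60), (366, -185, 0, 57), (373, -184, 0, 58), (380, -184, -1, 60)]
210 [(352, -189, -1, 56), (359, -188, 0, 46), (366, -188, 0, 60), (373, -188, 1, 58), (380, -188, 0, 40)]
215 [(352, -192, -1, 41), (360, -189, 9, 85), (366, -189, 10, 118), (373, -189, 7, 98), (380, -191, 0, 44)]
220 [(353, -196, 0, 55), (360, -190, 18, 164), (366, -190, 18, 228), (372, -189, 18, 126), (380, -195, 0, 59)]
225 [(354, -194, 16, 91), (360, -193, 18, 148), (366, -193, 18, 149), (373, -193, 18, 147), (379, -193, 17, 99)]
230 [(354, -196, 18, 142), (360, -196, 19, 148), (366, -196, 17, 148), (373, -196, 18, 146), (379, -196, 18, 143)]
235 [(355, -194, 33, 118), (364, -128, 207, 70), (366, -199, 18, 147), (372, -195, 29, 69), (378, -194, 33, 112)]
240 [(355, -194, 41, 96), (361, -196, 37, 42), (367, -203, 17, 144), (372, -195, 37, 34), (378, -194, 40, 97)]
245 [(356, -194, 48, 96), (361, -195, 46, 29), (367, -206, 17, 143), (372, -195, 45, 27), (377, -193, 48, 97)]
250 [(356, -194, 54, 97), (361, -195, 52, 23), (367, -210, 18, 142), (372, -195, 51, 25), (377, -194, 55,
[... 927 characters left out ...]
 (377, -194, 18, 238), (387, -198, 1, 61)]
204 [(351, -201, 17, 110), (360, -200, 18, 153), (369, -200, 17, 154), (377, -199, 19, 237), (387, -204, 0, 64)]
210 [(351, -206, 17, 126), (360, -205, 19, 150), (369, -206, 17, 150), (377, -205, 19, 236), (388, -210, 1, 61)]
216 [(350, -217, 0, 48), (360, -212, 17, 148), (369, -211, 18, 148), (378, -211, 18, 232), (388, -215, 1, 62)]
222 [(350, -223, 0, 42), (360, -217, 18, 148), (369, -216, 18, 146), (379, -222, 0, 169), (388, -222, 0, 66)]
228 [(350, -229, 0, 41), (360, -229, 0, 41), (369, -228, 1, 61), (379, -228, 0, 58), (389, -228, 0, 63)]
234 [(350, -235, 0, 41), (360, -235, 0, 43), (370, -235, 0, 62), (379, -234, 0, 61), (389, -234, -1, 59)]
```

```bash
python3 -c "
from h import *
s=manip.read_state();print(s['eef_pos'],s['finger_gap'],s['wrist_force'])
for n,e in (('w1',(491,-297.5,305)),('w2',(499,-288.6,107.7)),('w3',(518.8,8.2,69)),('w4',(523.6,12.8,37.4)),('w5',(369.2,-203.4,107.6)),('w6',(367,-204.2,27.4))):
  i,p,d=load(n);C=cloud(i,d)-np.array(e)
  k=(abs(C[...,1]-9)<4)&(abs(C[...,0])<75)&(C[...,2]<80)&(C[...,2]>-24)&(d>0)
  q=C[k]; b=np.round(np.percentile(q[:,2],[0,1,5]),1); print(n,b, [ (int(x),int((abs(q[:,0])-x<3).sum()) ) for x in ()])
  for lo in (-24,-16,-8,0,8,16,24):
    r=q[(q[:,2]>=lo)&(q[:,2]<lo+8)]; print('   ',lo,len(r),np.round([r[:,0].min(),r[:,0].max()]) if len(r) else '')
"
cp pics/w4.png /dev/null
```

```text
[ 366.97904412 -204.15842939   27.40159556] 5.618131498884363 [ 0.47603516  0.7732191  -0.36392373]
w1 [-1.2  3.5 10.5] []
    -24 0 
    -16 0 
    -8 2 [-50. -49.]
    0 171 [-59.  56.]
    8 289 [-58.  59.]
    16 328 [-59.  59.]
    24 402 [-59.  61.]
w2 [ 0.1  3.3 10.8] []
    -24 0 
    -16 0 
    -8 0 
    0 144 [-35.  32.]
    8 261 [-36.  35.]
    16 286 [-36.  35.]
    24 343 [-36.  35.]
w3 [-1.3  1.   2.5] []
    -24 0 
    -16 0 
    -8 12 [-12.   8.]
    0 480 [-18.  18.]
    8 235 [-21.  20.]
    16 274 [-21.  20.]
    24 307 [-21.  20.]
w4 [-2.1  1.7  3.4] []
    -24 0 
    -16 0 
    -8 7 [-25. -10.]
    0 505 [-31.  31.]
    8 247 [-34.  33.]
    16 284 [-34.  33.]
    24 339 [-34.  33.]
w5 [-1.6  3.8 11.1] []
    -24 0 
    -16 0 
    -8 2 [29. 29.]
    0 139 [-39.  38.]
    8 262 [-40.  39.]
    16 295 [-40.  40.]
    24 347 [-41.  40.]
w6 [-23.9 -22.7 -18.8] []
    -24 217 [-16.  75.]
    -16 516 [-16.  15.]
    -8 5 [-10.   7.]
    0 116 [-16.  14.]
    8 216 [-17.  16.]
    16 262 [-18.  16.]
    24 314 [-17.  17.]
```

View pics/w5.png

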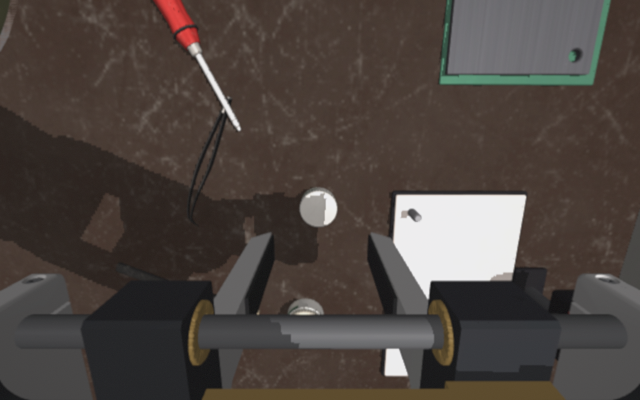

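The fingertips actually end level with the TCP, not 25 mm ahead, which is why they closed above the tin top. I'll reopen and go down in small steps, watching the force.

Call:
step_arm:
  series: [0,-1.5,5,0,0.4,0,0,0,0,0.4,0,0,0,0,0.4,0,0,0,0,0.4,0,0,-10,0,0.4,0,0,-5,0,0.4,0,0,-4,0,0.4,0,0,0,0,0.4]

```text
clock: 11.45
eef_pos: [366.8, -205.5, 13.0]
eef_rot: [-3.141, -0.0, 1.604]
wrist_force: [0.4, -0.1, -0.1]
finger_gap: 56.3
finger_force: 0.0
```

Call:
step_arm:
  series: [0,0,-4,0,0.4,0,0,-3,0,0.4,0,0,0,0,0.6,0,0,0,0,0.8,0,0,0,0,1,0,0,0,0,1,0,0,0,0,1,0,0,0,0,1]
  squeeze: 20

```text
clock: 12.45
eef_pos: [367.0, -205.7, 6.4]
eef_rot: [3.141, 0.0, 1.604]
wrist_force: [0.9, 0.1, 1.4]
finger_gap: 33.9
finger_force: 2.0
```

Gripped at 33.9 mm. On to the bed.

Call:
step_arm:
  series: [0,0,0,0,1,0,0,20,0,1,0,0,35,0,1,20,-4,5,0,1,30,-6,0,0,1,30,-6,0,0,1,30,-6,0,0,1,20,-3,0,0,1,0,0,-20,0,1,0,0,-20,0,1,0,0,-8,0,1,0,0,0,0,1,0,0,0,0,1]

```text
clock: 14.08
eef_pos: [497.3, -230.9, 19.1]
eef_rot: [3.141, 0.001, 1.604]
wrist_force: [0.1, -0.2, -0.2]
finger_gap: 33.1
finger_force: 20.0
```

Call:
step_arm:
  series: [0,0,-3,0,1,0,0,-1.5,0,1,0,0,0,0,1,0,0,0,0,0.4,0,0,0,0,0.4,0,0,0,0,0.4,0,0,40,0,0.4,0,0,50,-0.18,0.4,-20,-12,0,-0.18,0.4,-30,-18,0,-0.18,0.4,-30,-18,0,-0.18,0.4,-30,-18,0,-0.18,0.4,-27,-22,0,-0.18,0.4,0,0,0,-0.18,0.4,0,0,0,-0.18,0.4,0,0,0,0,0.4]

```text
clock: 16.08
eef_pos: [359.9, -318.7, 103.8]
eef_rot: [3.142, -0.0, 0.165]
wrist_force: [-0.7, 0.6, 0.5]
finger_gap: 56.1
finger_force: 0.0
```

```bash
python3 -c "
from q import *
blobs('w7',[((0,0,140),(180,70,255))],26,zr=(20,31))
i,p,d=load('w7');C=cloud(i,d)
q=C[(C[...,2]>20)&(C[...,2]<30)&(np.hypot(C[...,0]-360,C[...,1]+319)<40)]
print('jar',q.min(0),q.max(0)); q=C[(C[...,2]>22)&(C[...,2]<30)&(np.hypot(C[...,0]-497,C[...,1]+230)<40)]
print('tin',len(q),q.min(0) if len(q) else '',q.max(0) if len(q) else '')"
```

```text
[ 360.  -318.6  103.8] 0.168 56.47178926487259
(303, 191, 43, 43) circ [ 358.7 -321.2] 18.9 rect [ 359.  -321.1] [37.  35.7]
(209, 0, 46, 38) circ [ 496.5 -230.3] 16.8 rect [ 492.6 -230.7] [24.1 32.9]
jar [ 340.06754476 -340.03205462   20.13066751] [ 376.60393084 -302.51056602   28.6177721 ]
tin 1493 [ 480.32750883 -246.22826934   22.02955051] [ 507.46638768 -212.94275762   28.22998415]
```

View pics/w7.png

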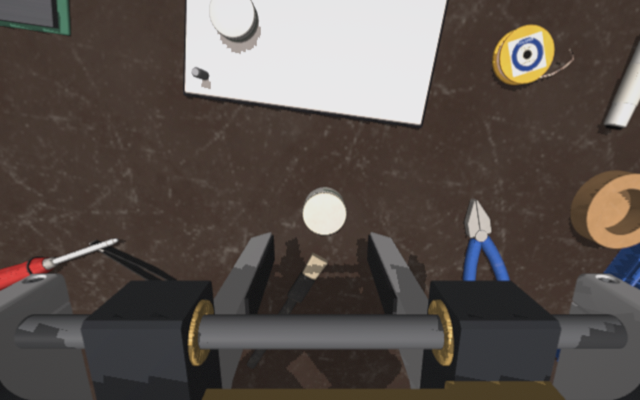

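The tin stands on the bed at (235,17), and the jar is at (325,211) with the brush tip (315,265) between the fingers. The pliers are well clear at (478,210).

Call:
step_arm:
  series: [-1,-2.5,-30,0,0.4,0,0,-35,0,0.4,0,0,-22,0,0.4,0,0,-8,0,0.4,0,0,0,0,0.4,0,0,0,0,0.6,0,0,0,0,0.8,0,0,0,0,1,0,0,0,0,1,0,0,0,0,1,0,0,0,0,1]
  squeeze: 20

```text
clock: 17.5
eef_pos: [359.3, -321.4, 9.5]
eef_rot: [3.141, -0.001, 0.164]
wrist_force: [-1.4, 1.5, 6.1]
finger_gap: 37.5
finger_force: 20.0
```

Call:
step_arm:
  series: [0,0,15,0,1,0,0,25,0,1,0,0,25,0.18,1,20,5,0,0.18,1,30,8,0,0.18,1,30,8,0,0.18,1,30,8,0,0.18,1,19,4,0,0.18,1,0,0,0,0.18,1,0,0,0,0.18,1,0,0,-25,0,1,0,0,-20,0,1,0,0,-7,0,1,0,0,0,0,1,0,0,0,0,1]

```text
clock: 19.38
eef_pos: [488.4, -288.4, 22.9]
eef_rot: [3.141, 0.001, 1.604]
wrist_force: [-0.6, -0.2, -0.8]
finger_gap: 37.3
finger_force: 20.0
```

Call:
step_arm:
  series: [0,0,-3,0,1,0,0,-2,0,1,0,0,0,0,1,0,0,0,0,0.4,0,0,0,0,0.4,0,0,0,0,0.4,0,0,40,0,0.4,0,0,47,0,0.4,2,-25,0,0,0.3,4,-40,0,0,0.3,4,-40,0,0,0.3,5,-40,0,0,0.3,5,-22,0,0,0.3,0,0,0,0,0.3]

```text
clock: 21.12
eef_pos: [507.6, -455.9, 103.1]
eef_rot: [-3.141, -0.0, 1.603]
wrist_force: [-0.4, 0.1, -0.2]
finger_gap: 65.3
finger_force: 0.0
```

```bash
python3 -c "
from q import *
blobs('w8',[((18,100,90),(38,255,255))],12,zr=(3,20),amin=100)
i,p,d=load('w8');C=cloud(i,d)
q=C[(C[...,2]>7)&(C[...,2]<16)&(np.hypot(C[...,0]-508,C[...,1]+456)<45)]
print('reel',q.min(0),q.max(0))
for n,x,y,a,b in (('tin',496.5,-230,22,30),('jar',488,-288,29,38)):
  q=C[(C[...,2]>a)&(C[...,2]<b)&(np.hypot(C[...,0]-x,C[...,1]-y)<40)]; print(n,q.min(0),q.max(0))"
```

```text
[ 507.7 -454.9  103.2] 1.603 65.85396465048596
(299, 186, 47, 46) circ [ 508.2 -456.6] 21.7 rect [ 508.9 -457.2] [40.9 41.4]
reel [ 488.38514655 -494.81070595    7.01561118] [ 529.47257459 -436.11776419   15.12749354]Traceback (most recent call last):
  File "<string>", line 8, in <module>
    q=C[(C[...,2]>a)&(C[...,2]<b)&(np.hypot(C[...,0]-x,C[...,1]-y)<40)]; print(n,q.min(0),q.max(0))
                                                                                 ~~~~~^^^
    return umr_minimum(a, axis, None, out, keepdims, initial, where)
ValueError: zero-size array to reduction operation minimum which has no identity
```

Call:
step_arm:
  series: [1,-1.5,-30,0,0.3,0,0,-35,0,0.3,0,0,-25,0,0.3,0,0,-8,0,0.3,0,0,0,0,0.3,0,0,0,0,0.5,0,0,0,0,0.8,0,0,0,0,1,0,0,0,0,1,0,0,0,0,1,0,0,0,0,1]
  squeeze: 35

```text
clock: 22.55
eef_pos: [509.1, -456.8, 6.5]
eef_rot: [3.141, 0.0, 1.604]
wrist_force: [-1.2, 2.0, 5.5]
finger_gap: 40.8
finger_force: 35.0
```

Call:
step_arm:
  series: [0,0,15,0,1,0,0,25,0,1,0,5,15,0,1,-2,20,0,0,1,-4,30,0,0,1,-4,30,0,0,1,-4,22,0,0,1,0,7,0,0,1,0,0,0,0,1,0,0,-20,0,1,0,0,-15,0,1,0,0,-8,0,1,0,0,0,0,1]

```text
clock: 24.18
eef_pos: [494.6, -342.5, 16.9]
eef_rot: [-3.14, -0.001, 1.604]
wrist_force: [0.1, -0.1, -2.5]
finger_gap: 40.4
finger_force: 35.0
```

Call:
step_arm:
  series: [0,0,-2,0,1,0,0,0,0,1,0,0,0,0,0.4,0,0,0,0,0.4,0,0,0,0,0.4,0,0,50,0,0.4,0,0,50,0,0.4,-5,-30,20,0,0.4,-5,-30,20,0,0.4,0,0,0,0,0.4,0,0,0,0,0.4]

```text
clock: 25.55
eef_pos: [484.8, -401.9, 155.0]
eef_rot: [-3.141, -0.001, 1.604]
wrist_force: [-0.2, -0.1, -0.0]
finger_gap: 56.6
finger_force: 0.0
```

```bash
cat > chk.py <<'E'
from h import *
def chk(name,L,cam='wrist'):
    i,p,d=snap(cam,name); C=cloud(i,d)
    for n,x,y,a,b in L:
        q=C[(C[...,2]>a)&(C[...,2]<b)&(np.hypot(C[...,0]-x,C[...,1]-y)<60)&(d>0)]
        if len(q): lo,hi=np.percentile(q,1,axis=0),np.percentile(q,99,axis=0); print(n,len(q),np.round((lo+hi)/2,1),np.round(hi-lo,1))
        else: print(n,'none')
E
python3 -c "
from chk import *
chk('w9',[('tin',496.5,-230,22,29),('jar',488,-288,30,38),('reel',495,-343,16.5,22)])"
```

```text
tin 827 [ 497.  -236.    25.2] [31.7 18.9  5. ]
jar 1456 [ 487.9 -289.1   33.7] [34.4 34.1  3.9]
reel 1498 [ 495.2 -346.1   20.1] [39.6 46.5  3.5]
```

View pics/w9.png

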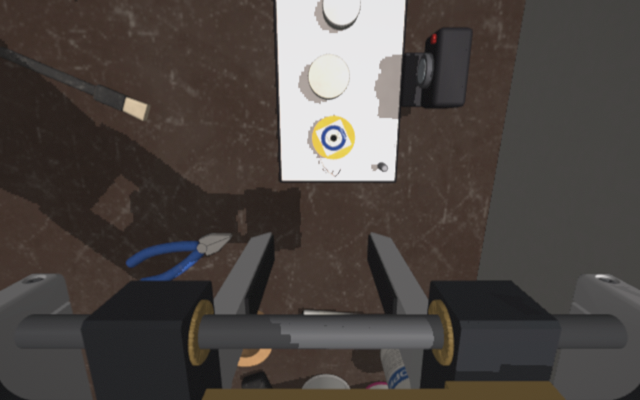

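All three items stand on the bed: tin (341,10), jar (329,76) and reel (333,137). Now the shutter key, with the fingers closed.

Call:
step_arm:
  series: [-5,25,0,0,0.6,-7,45,0,0,1,-7,45,0,0,1,-7,45,0,0,1,-7,45,0,0,1,-7,45,0,0,1,-7,45,0,0,1,-7,45,0,0,1,-7,45,-20,0,1,-8,42,-30,0,1,0,0,-30,0,1,0,0,-20,0,1,0,0,0,0,1,0,0,0,0,1]
  squeeze: 30

```text
clock: 27.35
eef_pos: [416.1, 24.6, 56.4]
eef_rot: [3.141, 0.0, 1.604]
wrist_force: [-0.2, -0.1, 0.3]
finger_gap: 0.4
finger_force: 0.0
```

```bash
python3 -c "
from q import *
blobs('w10',[((0,150,80),(8,255,255))],40,zr=(35,46),amin=100)
print(manip.read_state()['wrist_force'])"
```

```text
[416.3  24.5  56.6] 1.604 0.4032775842495417
(296, 214, 46, 30) circ [414.4  27. ] 15.2 rect [413.4  32.3] [30.2 17.9]
[-0.03620733 -0.0222701  -0.47119675]
```

Call:
step_arm:
  series: [-1,1,-8,0,1,0,0,-4,0,1,0,0,0,0,1,0,0,0,0,1]

```text
clock: 27.9
eef_pos: [415.0, 25.3, 43.9]
eef_rot: [3.142, 0.0, 1.604]
wrist_force: [-0.8, 0.4, -0.6]
finger_gap: 0.5
finger_force: 0.0
```

Call:
step_arm:
  series: [0,0,-2,0,1,0,0,-1,0,1,0,0,0,0,1,0,0,0,0,1]

```text
clock: 28.4
eef_pos: [415.0, 25.4, 40.9]
eef_rot: [3.142, -0.0, 1.604]
wrist_force: [-0.2, 0.1, 0.2]
finger_gap: 0.7
finger_force: 0.0
```

Call:
step_arm:
  series: [0,0,-1,0,1,0,0,0,0,1,0,0,0,0,1]

```text
clock: 28.78
eef_pos: [415.0, 25.4, 39.9]
eef_rot: [3.141, -0.0, 1.604]
wrist_force: [1.1, 0.2, 1.0]
finger_gap: 0.6
finger_force: 0.5
```

Call:
step_arm:
  series: [0,0,-1,0,1,0,0,-1,0,1,0,0,0,0,1]

```text
clock: 29.15
eef_pos: [415.0, 25.4, 37.8]
eef_rot: [3.141, -0.0, 1.604]
wrist_force: [0.2, 0.2, 1.6]
finger_gap: 0.6
finger_force: 0.9
```

Call:
step_arm:
  series: [0,0,-1,0,1,0,0,-0.5,0,1,0,0,0,0,1]

```text
clock: 29.52
eef_pos: [415.0, 25.4, 36.3]
eef_rot: [3.141, 0.0, 1.604]
wrist_force: [0.3, -0.2, 2.3]
finger_gap: 0.3
finger_force: 1.1
```

Call:
step_arm:
  series: [0,0,-0.5,0,1,0,0,0,0,1,0,0,0,0,1]

```text
clock: 29.9
eef_pos: [415.1, 25.4, 35.9]
eef_rot: [3.141, 0.0, 1.604]
wrist_force: [0.7, 0.7, 2.4]
finger_gap: 0.4
finger_force: 1.1
```

Call:
step_arm:
  series: [0,0,-0.5,0,1,0,0,0,0,1,0,0,0,0,1]

```text
clock: 30.28
eef_pos: [415.0, 25.4, 35.4]
eef_rot: [3.141, -0.0, 1.604]
wrist_force: [1.7, -0.3, 2.9]
finger_gap: 0.5
finger_force: 1.2
```

Call:
step_arm:
  series: [0,0,-0.4,0,1,0,0,0,0,1,0,0,0,0,1]

```text
clock: 30.65
eef_pos: [415.0, 25.4, 35.1]
eef_rot: [3.141, 0.0, 1.604]
wrist_force: [0.3, 0.8, 6.8]
finger_gap: 0.1
finger_force: 2.8
```

At the stop (6.8 N). I'll back off slightly and hold for over a second.

Call:
step_arm:
  series: [0,0,0.2,0,1,0,0,0,0,1,0,0,0,0,1,0,0,0,0,1,0,0,0,0,1,0,0,0,0,1,0,0,0,0,1,0,0,0,0,1,0,0,0,0,1,0,0,0,0,1,0,0,0,0,1,0,0,0,0,1]

```text
clock: 32.15
eef_pos: [415.0, 25.4, 35.2]
eef_rot: [3.141, 0.0, 1.604]
wrist_force: [1.3, 0.4, 4.4]
finger_gap: 0.4
finger_force: 1.7
```

```bash
python3 -c "
from chk import *
chk('s3',[('tin',496.5,-230,22,29),('jar',488,-288,30,38),('reel',495,-343,16,22)],'side')
p=load('s3')[1]; cv2.imwrite('pics/c3.png',cv2.resize(p[120:320,230:430],None,fx=3,fy=3))"
```

```text
tin 39 [ 480.7 -229.5   25.9] [63.4 36.4  6.1]
jar 59 [ 488.4 -270.1   34.1] [33.5 77.2  7.1]
reel 68 [ 500.6 -338.1   19. ] [68.  83.9  5.3]
```

View pics/c3.png

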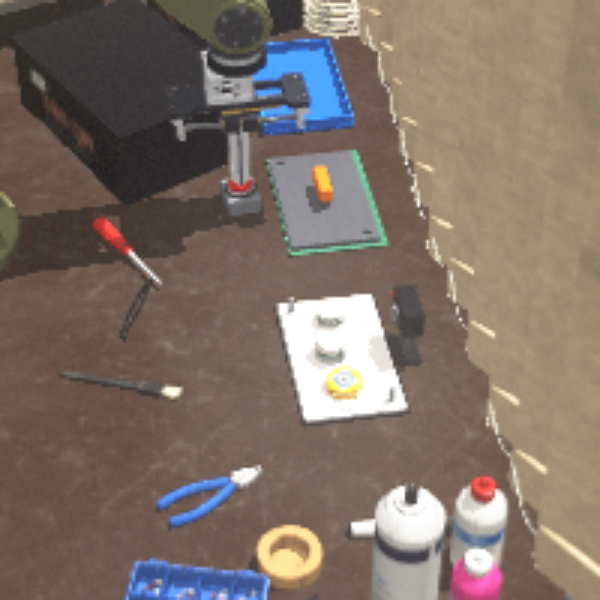

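All three items are still on the bed, the plate is on the mat and the fingers rest on the cap. Press fully and release.

Call:
step_arm:
  series: [0,0,-2.5,0,1,0,0,-2,0,1,0,0,-0.8,0,1,0,0,-0.3,0,1,0,0,0,0,1,0,0,0,0,1]

```text
clock: 32.95
eef_pos: [415.1, 25.4, 29.9]
eef_rot: [3.141, 0.0, 1.604]
wrist_force: [-1.8, -0.9, 12.5]
finger_gap: 0.3
finger_force: 6.0
```

Call:
step_arm:
  series: [0,0,10,0,1,0,0,30,0,1,0,0,50,0,1,0,0,20,0,1,8,-30,0,0,0.6,10,-45,0,0,0.35,10,-45,0,0,0.35,10,-45,0,0,0.35,10,-45,0,0,0.35,10,-45,0,0,0.35,10,-45,-10,0,0.35,12,-45,-10,0,0.35,0,-24,0,0,0.35,0,0,0,0,0.35,0,0,0,0,0.35]

```text
clock: 34.83
eef_pos: [494.7, -342.7, 119.2]
eef_rot: [-3.141, -0.001, 1.604]
wrist_force: [0.0, -0.7, 1.1]
finger_gap: 61.0
finger_force: 0.0
```

```bash
python3 -c "
from q import *
blobs('w11',[((18,100,90),(38,255,255))],20,zr=(12,26),amin=100)
from chk import *
chk('w11b',[('tin',496.5,-230,22,29),('jar',488,-288,30,38),('reel',495,-343,16.5,22)])"
```

```text
[ 494.9 -342.6  119.5] 1.605 61.12935455509371
(299, 183, 45, 45) circ [ 495.  -342.8] 21.0 rect [ 495. -343.] [40.2 41.5]
tin 1522 [ 481.3 -225.2   25.9] [61.9 39.3  4.5]
jar 1587 [ 488.1 -288.8   33.8] [34.1 34.4  3.4]
reel 1631 [ 508.6 -348.8   20. ] [66.7 51.4  3.6]
```

Call:
step_arm:
  series: [0,0,-35,0,0.35,0,0,-40,0,0.35,0,0,-22,0,0.35,0,0,-8,0,0.35,0,0,0,0,0.35,0,0,0,0,0.5,0,0,0,0,0.8,0,0,0,0,1,0,0,0,0,1,0,0,0,0,1,0,0,0,0,1]
  squeeze: 35

```text
clock: 36.3
eef_pos: [495.3, -343.8, 15.3]
eef_rot: [3.141, 0.001, 1.604]
wrist_force: [-0.6, 0.8, 6.5]
finger_gap: 40.5
finger_force: 35.0
```

Call:
step_arm:
  series: [0,0,10,0,1,0,0,25,0,1,0,0,35,0,1,0,20,10,0,1,0,35,0,0,1,2,40,0,0,1,2,40,0,0,1,2,40,0,-0.17,1,2,40,0,-0.17,1,2,40,0,-0.17,1,2,40,0,-0.17,1,2,40,0,-0.17,1,2,40,0,-0.17,1,2,40,0,-0.17,1,2,40,0,-0.17,1,3,40,0,-0.17,1,2,40,0,0,1,0,20,0,0,1,0,0,0,0,1]

```text
clock: 38.67
eef_pos: [519.0, 212.3, 93.9]
eef_rot: [3.141, 0.001, 0.076]
wrist_force: [0.5, -0.1, -2.6]
finger_gap: 40.2
finger_force: 35.0
```

```bash
python3 -c "
from q import *
blobs('w12',[((95,100,40),(125,255,255))],20,amin=500)
i,p,d=load('w12');C=cloud(i,d)
h=cv2.cvtColor(p,cv2.COLOR_BGR2HSV);k=(cv2.inRange(h,(95,100,40),(125,255,255))>0)&(C[...,2]>14)&(C[...,2]<26)
print(C[k].min(0),C[k].max(0))
k=(C[...,2]>90)&(C[...,2]<125)&(C[...,0]<470)&(d>0); print(np.percentile(C[k],98,axis=0) if k.sum() else '')"
```

```text
[519.2 211.3  94. ] 0.075 40.54152735159546
(104, 109, 273, 161) circ [526.2 278.7] 122.6 rect [526.4 278.7] [130.4 210.1]
[459.18395681 173.52284257  14.00943306] [593.38570435 385.1674084   22.75963929]
[421.50995822 177.00545314  96.71541878]
```

View pics/w12.png

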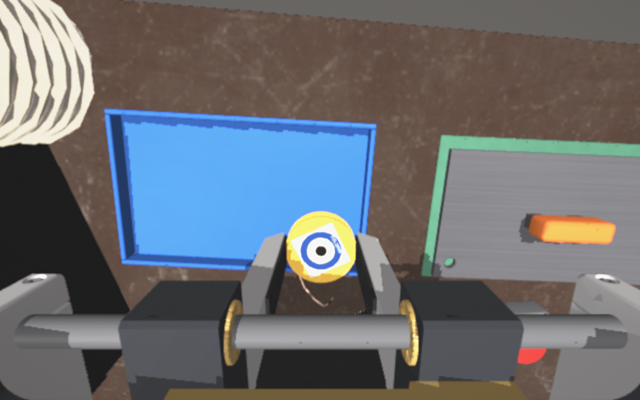

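The reel is held over the tray's near edge, the tray spans (105..375, 109..270), and there is something dark with a coiled hose at left. I'll check the clearance there.

```bash
python3 -c "
from h import *
i,p,d=load('w12');C=cloud(i,d)
for u,v in [(20,155),(40,155),(45,180),(70,220),(90,260),(100,280),(110,310),(5,250),(30,250),(80,80),(60,60),(50,120)]: print((u,v),np.round(C[v,u]),p[v,u])"
```

```text
(20, 155) [550. 443.  33.] [29 29 29]
(40, 155) [548. 443.  16.] [31 29 30]
(45, 180) [529. 437.  21.] [31 30 31]
(70, 220) [495. 423.  18.] [31 31 31]
(90, 260) [460. 410.  19.] [28 29 28]
(100, 280) [594. 219. 273.] [29 29 29]
(110, 310) [415. 394.  24.] [30 30 29]
(5, 250) [493. 423.  76.] [29 28 29]
(30, 250) [488. 419.  63.] [29 30 30]
(80, 80) [608. 398.  24.] [119 127 134]
(60, 60) [619. 396.  43.] [225 240 244]
(50, 120) [578. 409.  41.] [223 240 244]
```

Call:
step_arm:
  series: [7,35,0,0,1,7,35,0,0,1,7,33,0,0,1,0,0,0,0,1,0,0,-30,0,1,0,0,-30,0,1,0,0,-15,0,1,0,0,-5,0,1,0,0,0,0,1]

```text
clock: 39.85
eef_pos: [541.4, 314.2, 15.2]
eef_rot: [-3.141, -0.001, 0.073]
wrist_force: [0.1, -0.1, -3.0]
finger_gap: 40.4
finger_force: 35.0
```

```bash
python3 -c "
from h import *
i,p,d=load('w12');C=cloud(i,d); print(np.median(C[150:200,180:280,2])); s=manip.read_state(); print(s['wrist_force'],s['finger_gap'],s['eef_pos'])"
```

```text
4.155000071986649
[ 0.07705816 -0.13219806 -2.95002992] 40.35248399855843 [541.3534979  314.16492744  15.20428602]
```

Call:
step_arm:
  series: [0,0,-2.5,0,1,0,0,-1.5,0,1,0,0,0,0,1,0,0,0,0,0.4,0,0,0,0,0.4,0,0,0,0,0.4,0,0,30,0,0.4,0,0,40,0,0.4,0,0,40,0,0.4,-5,-35,0,0.17,0.4,-5,-40,0,0.17,0.4,-5,-40,0,0.17,0.4,-5,-40,0,0.17,0.4,-5,-40,0,0.17,0.4,-5,-40,0,0.17,0.4,-5,-40,0,0.17,0.4,-5,-40,0,0.17,0.4,-5,-40,0,0.17,0.4]

```text
clock: 42.1
eef_pos: [495.7, -41.9, 120.7]
eef_rot: [3.141, 0.0, 1.609]
wrist_force: [-0.8, -0.6, 0.9]
finger_gap: 56.3
finger_force: 0.0
```

Call:
step_arm:
  series: [-2,-45,0,0,0.4,-2,-45,0,0,0.4,-2,-45,0,0,0.4,-2,-45,0,0,0.4,0,-45,0,0,0.4,0,-22,0,0,0.4,0,0,0,0,0.4,0,0,0,0,0.4]

```text
clock: 43.1
eef_pos: [488.1, -286.5, 120.5]
eef_rot: [-3.141, -0.0, 1.605]
wrist_force: [0.0, 0.3, -0.3]
finger_gap: 56.5
finger_force: 0.0
```

```bash
python3 -c "
from chk import *
print(manip.read_state()['eef_pos'])
chk('w13',[('tin',496.5,-230,24,29),('jar',488,-288,31,38)])
chk('s4',[('reel',541,320,13,19)],'side')"
```

```text
[ 488.09958334 -286.47528454  120.47009361]
tin 1287 [ 481.5 -238.9   26.4] [61.3 68.2  4.4]
jar 1360 [ 488.  -288.6   33.7] [34.3 34.7  3.6]
reel none
```

Call:
step_arm:
  series: [0,-2,-35,0,0.4,0,0,-40,0,0.4,0,0,-20,0,0.4,0,0,-8,0,0.4,0,0,0,0,0.4,0,0,0,0,0.5,0,0,0,0,0.8,0,0,0,0,1,0,0,0,0,1,0,0,0,0,1,0,0,0,0,1]
  squeeze: 20

```text
clock: 44.58
eef_pos: [488.3, -289.8, 18.2]
eef_rot: [3.141, 0.001, 1.604]
wrist_force: [-1.4, 1.3, 6.8]
finger_gap: 37.3
finger_force: 20.0
```

Call:
step_arm:
  series: [0,0,15,0,1,0,0,30,0,1,0,0,35,0,1,0,20,0,0,1,0,40,0,0,1,0,40,0,0,1,0,40,0,0,1,0,40,0,-0.17,1,0,40,0,-0.17,1,2,40,0,-0.17,1,2,40,0,-0.17,1,2,40,0,-0.17,1,2,40,0,-0.17,1,2,40,0,-0.17,1,2,40,0,-0.17,1,0,40,0,-0.17,1,0,40,0,0,1,0,20,0,0,1,0,0,0,0,1]

```text
clock: 46.95
eef_pos: [499.4, 270.9, 97.1]
eef_rot: [3.141, 0.001, 0.076]
wrist_force: [0.8, 0.0, -0.0]
finger_gap: 37.0
finger_force: 20.0
```

```bash
python3 -c "
from q import *
blobs('w14',[((18,100,90),(38,255,255))],16,zr=(8,22),amin=100)"
```

```text
[499.5 270.   97.2] 0.075 37.165412106330045
(247, 131, 51, 51) circ [541.2 314.8] 20.9 rect [541.3 314.7] [40.7 41.1]
```

The reel sits well in the tray. Now I place the jar.

Call:
step_arm:
  series: [0,-12,0,0,1,0,0,-30,0,1,0,0,-30,0,1,0,0,-16,0,1,0,0,-4,0,1,0,0,-2.5,0,1,0,0,0,0,1,0,0,0,0,0.45,0,0,0,0,0.45,0,0,0,0,0.45,0,0,30,0,0.45,0,0,40,0,0.45,0,0,35,0,0.45,0,-25,0,0.17,0.45,0,-40,0,0.17,0.45,0,-40,0,0.17,0.45,0,-40,0,0.17,0.45,0,-40,0,0.17,0.45,0,-40,0,0.17,0.45]

```text
clock: 49.38
eef_pos: [499.9, 32.1, 120.2]
eef_rot: [3.141, -0.0, 1.099]
wrist_force: [0.1, -0.4, -0.4]
finger_gap: 51.9
finger_force: 0.0
```

Call:
step_arm:
  series: [0,-40,0,0.17,0.4,0,-40,0,0.17,0.4,0,-40,0,0.17,0.4,-1,-45,0,0,0.4,-2,-45,0,0,0.4,0,-45,0,0,0.4,0,-10,0,0,0.4,0,0,0,0,0.4,0,0,0,0,0.4]

```text
clock: 50.5
eef_pos: [497.1, -230.5, 120.0]
eef_rot: [-3.142, -0.0, 1.605]
wrist_force: [-1.0, 0.9, -0.2]
finger_gap: 56.7
finger_force: 0.0
```

```bash
python3 -c "
from q import *
blobs('w15',[((0,0,120),(180,60,250))],26,zr=(23.5,32),amin=100)
"
```

```text
[ 497.2 -230.5  120.1] 1.605 56.39847772441615
(302, 187, 37, 36) circ [ 496.8 -228.7] 16.7 rect [ 496.5 -228.9] [32.2 32.4]
```

Call:
step_arm:
  series: [0,1.5,-35,0,0.4,0,0,-40,0,0.4,0,0,-22,0,0.4,0,0,-8.5,0,0.4,0,0,0,0,0.4,0,0,0,0,0.5,0,0,0,0,0.8,0,0,0,0,1,0,0,0,0,1,0,0,0,0,1,0,0,0,0,1]
  squeeze: 20

```text
clock: 51.92
eef_pos: [497.2, -230.3, 15.1]
eef_rot: [3.141, 0.0, 1.604]
wrist_force: [-1.5, 0.9, 6.6]
finger_gap: 33.1
finger_force: 20.0
```

Call:
step_arm:
  series: [0,0,15,0,1,0,0,30,0,1,0,5,35,0,1,0,20,0,0,1,0,40,0,0,1,3,40,0,-0.17,1,3,40,0,-0.17,1,3,40,0,-0.17,1,3,40,0,-0.17,1,3,40,0,-0.17,1,3,40,0,-0.17,1,3,40,0,-0.17,1,3,40,0,-0.17,1,3,40,0,-0.17,1,3,12,0,0,1,3,0,0,0,1,0,0,0,0,1]

```text
clock: 54.05
eef_pos: [530.0, 205.8, 94.3]
eef_rot: [3.141, 0.0, 0.075]
wrist_force: [-0.2, -0.5, -0.4]
finger_gap: 33.3
finger_force: 20.0
```

```bash
python3 -c "
from q import *
blobs('w16',[((0,0,120),(180,70,250))],30,zr=(24,36),amin=300)
blobs('w16b',[((18,100,90),(38,255,255))],16,zr=(8,22),amin=100)"
```

```text
[530.  205.8  94.4] 0.074 32.5752747108271
(233, 222, 43, 44) circ [501.8 258.9] 19.2 rect [503.2 262. ] [29.9 38.1]
(0, 0, 74, 159) circ [612.5 438.9] 55.1 rect [609.9 417.5] [ 48.5 110.1]
[530.  205.8  94.5] 0.074 33.14847331105236
(167, 163, 50, 50) circ [541.6 314.6] 21.3 rect [541.7 314.6] [40.7 41.6]
```

Call:
step_arm:
  series: [10,15,0,0,1,0,0,-30,0,1,0,0,-30,0,1,0,0,-16,0,1,0,0,-4,0,1,0,0,-3,0,1,0,0,0,0,1,0,0,0,0,0.5,0,0,0,0,0.5,0,0,0,0,0.5,0,0,30,0,0.5,0,0,40,0,0.5,0,0,35,0,0.5,-5,-40,20,0,0.5,-10,-40,0,0,0.5,-10,-40,0,0,0.5,0,0,0,0,0.5]

```text
clock: 56.28
eef_pos: [514.7, 100.0, 136.9]
eef_rot: [3.141, -0.0, 0.071]
wrist_force: [0.2, 0.8, 0.3]
finger_gap: 46.8
finger_force: 0.0
```

```bash
python3 -c "
from h import *
s=manip.read_state(); print(s['eef_pos'],s['wrist_force'],s['finger_gap'])
snap('side','s5');i,p,d=load('s5')
w=snap('wrist','w17')[1]
cv2.imwrite('pics/c5.png',np.vstack([cv2.resize(w,(480,300)),cv2.resize(p[120:320,230:430],(480,300))]))"
```

```text
[514.67588285 100.03483298 136.86224993] [0.21708402 0.79453738 0.34586685] 46.75353426603018
```

View pics/c5.png

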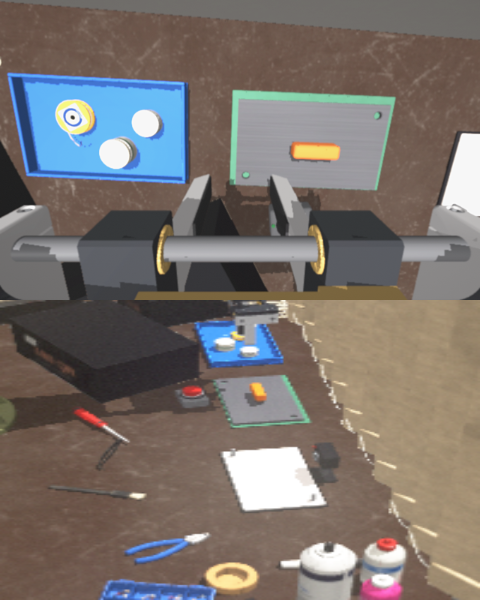

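The top half shows reel (75,117), tin (146,123) and jar (116,153) upright in the tray, and the plate flat on the mat. The bottom half shows an empty bed, the key up and the bystanders in place. Handing in.

```bash
python3 -c "
from cell import manip
print(manip.sign_off())"
```

```text
the job is handed in; nothing more can be done
None
```

The order was photographed and packed, then handed in at about 56 s of the 210 s allowed: jar, tin and reel (no spool was present) are upright in the blue tray, the cover plate is flat on the green mat and the key is up; sign-off returned no verdict.

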